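# Load and clamp a link in the cam-clamp drilling fixture

### The job

Load the steel link into the drilling fixture: set it flat on the two rests with its big eye over the nut and down on the spigot and its small hole over the bush, then push the thin locating pin from the wooden stand fully home through the small hole into the bush. Next slide the C-washer sideways onto the draw rod, between the link and the flange, until its slot is home on the rod, and finally press the cam lever all the way down to clamp the stack. Leave the thick pin in the stand, and the ball bearing where it lies.

Things in the scene. Friction and masses are not known exactly. Their poses are not given: they have to be found in the camera images.
- fixture: fixed drilling fixture: dark sub-plate 116 x 150 x 10 mm, on it an aluminium block 84 x 140 mm, top 30 mm above the bench. Origin: on the bench under the block's centre; y along the block (big-eye rest at y = +35 mm, bush at -45 mm, cam lever beside its +y end), x across it (-x is the robot's side), z up. A round rest and the bush's flange carry the link 38 mm above the bench
- rod_seat (a point): point on the draw rod's axis at the rest's top face, 38 mm above the bench; axes as the fixture's. The rest has 48 mm diameter; from it a spigot of 25.2 mm diameter with bevelled edge stands 7.5 mm up, and out of the spigot rises the draw rod
- draw_rod: vertical rod, 10 mm diameter; on it a pressure flange (23 mm diameter) under disc springs and a nut (21 mm). Lever at 0: flange's underside 24 mm, rod's top 49 mm above rod_seat. All sink 5.7 mm per rad of the lever, 6 mm in all; the flange meets the washer about 0.2 rad before the lever's end. Origin on its axis, at bench height with the lever at 0
- bush_mouth (a point): centre of the bush's mouth, 38 mm above the bench; flange 32 mm diameter, bore 9.4 mm diameter, vertical, open right through, 38 mm deep; 80 mm from the draw rod's axis; axes as the fixture's
- link: loose steel link, 160 g, 12 mm thick, 119 mm long, lying flat: big eye of 48 mm diameter with a 28 mm bore, small eye of 30 mm diameter with a 10.4 mm hole, 80 mm apart, joined by a web 20 mm wide and 10 mm high (free length 41 mm, from 24 to 65 mm along x). Origin: centre of the big bore at the underside; x points along the link to the small eye, z up
- link_hole (a point): centre of the link's small hole at its underside
- thin_pin: loose locating pin with the narrower head: shaft 8 mm diameter, 45 mm long, the last 11 mm tapering to a 2.6 mm tip; above it a collar 20 mm diameter, 4 mm thick, and a knurled grip 16 mm diameter, 24 mm tall. Origin: centre of the collar's underside; z up the pin (tip -45, top +28 mm). Hangs upright in a stand hole, collar on the stand; home when its collar lies on the link's top
- thick_pin: loose pin with the wider head (shaft 12 mm, collar 27 mm, grip 23 mm diameter, same lengths and origin); it does not fit the bush and stays in the stand
- pin_stand: fixed wooden block 55 x 125 x 55 mm high with two holes of 14 mm diameter, 50 mm deep, at y = +30 and -30 mm of its frame; either pin can be in either hole. Origin: centre of the underside, y along the block
- c_washer: loose steel C-washer, 90 g, lying flat: disc 48 mm diameter, 7 mm thick, slot 12.5 mm wide open to its +x (mouth flared to 21 mm). Origin: centre of disc and of the slot's round end, at the underside; z up. Opposite the mouth a 14 mm wide tail ends in an upright lug: 14 mm wide (y), 7 mm thick, centred at x = -40.5 mm, top at z = 33 mm. In place its underside is 12 mm above rod_seat
- cam_lever (a joint): angle of the cam lever, rad: 0 = up (arm points to the fixture's +x, 60 degrees above level), 1.05 = all the way down, arm level; stays where left (friction about 0.3 N m, 0.5 N m while clamping)
- lever_pivot (a point): the lever's pivot axis in the middle of the arm's thickness, 24.5 mm above the bench; the lever turns about the fixture's y axis; axes as the fixture's
- lever_knob (a point): centre of the black ball knob, 20 mm diameter, 80 mm from the pivot
- bearing: loose ball bearing, 52 mm diameter, 16 mm high, bystander; origin under its centre
Things that resemble listed ones, but are neither listed nor needed, are in the scene too. What is shaped like the c_washer but purple is not meant.

How it is judged:
By the outcome, as a careful person would: the job done as asked, in the order asked, and still so for the second after the job is handed in, with the robot touching nothing.
It also fails if it takes over 72 s, if anything falls off the work surface, if the arm or the gripper's body presses on something with over 40 N, if the wrist force passes 120 N, or if a joint passes its speed limit or range.

### The arm

A 6-joint arm with a two-finger parallel gripper is mounted at the origin on a cart in front of the work surface, level with it; the furniture and walls round the work are solid. World frame = base frame: x ahead of the robot, y to its left, z up, the work surface at z = 0. Lengths are in m, angles in rad, forces in N, time in s.
With the tool pointing down it reaches from about 0.325 to 0.9 m from the base axis. Payload 6.1 kg.
Tool frame: the origin (TCP) lies midway between the tips of the shut fingers; the grasp point (between the pads) lies 19 mm behind it; z points along the fingers, y is the line along which they close (so a half turn about z gives the same grasp; the last joint's range is limited). The gripper opens to 85 mm and grips with 20 to 120 N. Pads are 22 mm wide; open, the fingers measure 114 mm over their backs; the gripper's body (76 mm by 85 mm) begins 54 mm behind the grasp point. The pads swing forward as they close: fully open they stand 13 mm farther back than shut.
Start: joints at [-1.374, 0.22, 1.526, -0, 1.395, -0.126], TCP at [0.198, -0.593, 0.231] pointing down, gripper open.
Joint ranges: [-2.98, 2.98], [-0.91, 2.08], [0.09, 2.57], [-1.24, 4.39], [0.2, 2.65], [-2.68, 2.68]. Speed limits (rad/s): [2.57, 2.57, 3.01, 3.14, 3.14, 3.14].

### API

Orientations are given as [roll, pitch, yaw] about the fixed x, y, z axes, in that order (R = Rz(yaw) Ry(pitch) Rx(roll)).
In Python, from plant import movep, move_l, set_joints, gripper_to, hold, inverse_kinematics, observe, get_image, get_calibration, Unreachable, job_done gives the robot as it stands. Calls block until the motion is done:
- movep(position, orientation): joint-space move of the TCP to a pose.
- move_l(position, feed=0.15, rotation=None, max_force=None): straight line of the TCP; rotation=None keeps the orientation; feed is the mean speed in m/s. With max_force (N) it stops when the force on the tool has changed by that much, and returns True; else False.
- set_joints(angles): joint-space move.
- gripper_to(opening, f_grip=None): finger opening in m; f_grip is the grip in N (None keeps the last); returns when the fingers have stopped.
- hold(seconds).
- inverse_kinematics(position, orientation): joint angles nearest the present ones, or None.
- observe(): the state.
- get_image(name): name is "side" or "top" or "wrist"; returns (picture, depth): 400x640x3 uint8, red, green, blue; 400x640 float32, m along the optical axis (not along the pixel's ray), 0 where there is no reading.
- get_calibration(name): a dict with "intrinsics" (3x3 intrinsics, pixels), "world_from_camera" (4x4, takes a point from camera to world coordinates). Camera axes: x right, y down, z forward; pixel columns grow to the right and rows downward; lengths in m; the calibration is good to about 2 mm. A picture is of the moment at which its call begins: read the wrist's pose just before it. get_calibration takes no time and is no camera call; for the wrist camera it gives the pose at the moment of the call.
A pose or a line that the arm cannot do raises Unreachable and nothing moves.
- job_done(): hands the job in; it is judged then, once.
The state is a dict: "time_s": time; "q": joint angles; "joint_velocities": joint speeds; "joint_torque": joint torques, N m; "eef_pos": TCP position; "tcp_rot": TCP orientation; "ft_force": force on the tool from outside, world axes, zero at the start; "torque": the same for the moment, N m; "opening": finger opening in m; "grasp_force": force on a finger pad.
Only numpy, scipy, OpenCV 4.12 (cv2) and the standard library are available. Lean on these libraries where they do the work, as an engineer would, in place of code of your own. Each camera call takes 0.05 s, during which the arm holds its last target. There are 200 camera calls.

## Working session

There is one attempt and no reset: what is moved stays moved. The work goes in short steps, each a Python script; the robot and the scene stay as the last script left them, time stands still between calls to the robot, and variables do not carry over. Pictures are saved under pics/ and viewed, at most 12 in all, crops included, and the job is handed in when it is done.

```bash
ls; mkdir -p pics; python3 - <<'E'
from plant import *
import cv2,numpy as np
for n in ["top","side"]:
    p,d=get_image(n); c=get_calibration(n)
    cv2.imwrite(f"pics/{n}0.png",cv2.cvtColor(p,cv2.COLOR_RGB2BGR)); np.savez(f"{n}0.npz",p=p,d=d,K=c["intrinsics"],T=c["world_from_camera"])
    print(n,np.round(c["intrinsics"],1).tolist(),np.round(c["world_from_camera"],3).tolist())
print(observe()["time_s"])
E
```

```text
pics
top [[379.2, 0.0, 321.7], [0.0, 379.2, 196.6], [0.0, 0.0, 1.0]] [[-0.018, -0.99, 0.137, 0.427], [-1.0, 0.015, -0.025, 0.012], [0.023, -0.137, -0.99, 0.963], [0.0, 0.0, 0.0, 1.0]]
side [[372.0, 0.0, 316.5], [0.0, 372.0, 201.9], [0.0, 0.0, 1.0]] [[-0.96, -0.143, 0.239, 0.285], [-0.278, 0.505, -0.817, 0.929], [-0.004, -0.851, -0.525, 0.673], [0.0, 0.0, 0.0, 1.0]]
0.1
```

View pics/top0.png

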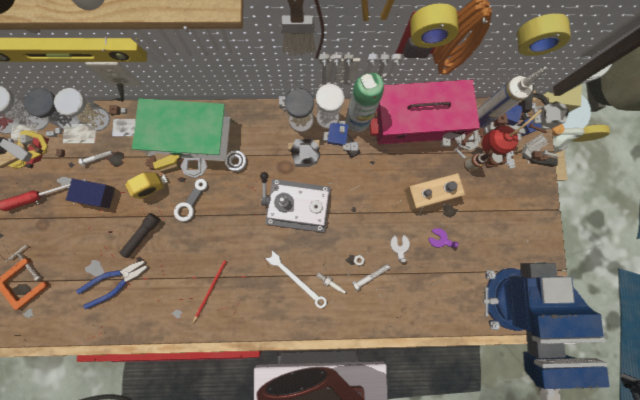

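View pics/side0.png

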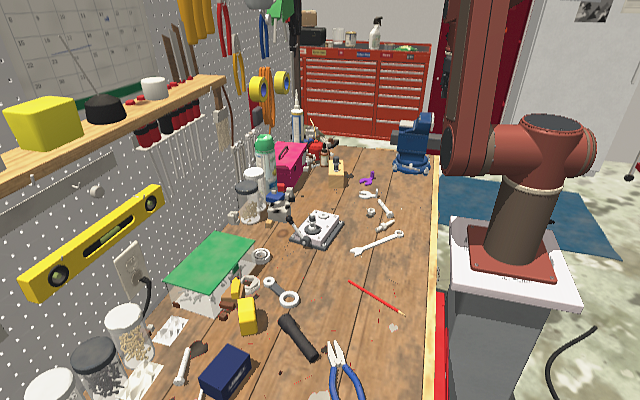

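The top view shows the link (big eye (184,213), small eye (201,185)), fixture (298,205) with the rod at (284,202) and bush at (316,207), and lever (264,190). The stand is at (437,192), the grey C-washer at (400,247) and the bearing probably at (235,161).
Possible mix-ups:
- **C-washer:** grey (400,247) or purple (442,240). I choose grey.
- **Link:** rod-shaped part (190,200) or combination spanner (297,280). I choose (190,200).
- **Pins:** two in the stand, or a loose bolt (372,277) or screw (331,284). I'll take the one in the stand with the narrower head.

I'll check these in close crops.

```bash
cat > h.py <<'E'
import numpy as np,cv2
from plant import *
def ray(uv,z,K,T):
    d=T[:3,:3]@np.linalg.solve(K,[uv[0],uv[1],1.]); s=(z-T[2,3])/d[2]; return T[:3,3]+s*d
def snap(n,name,hi=None):
    p,d=get_image(n); c=get_calibration(n); np.savez(name+".npz",p=p,d=d,K=c["intrinsics"],T=c["world_from_camera"])
    cv2.imwrite(f"pics/{name}.png",cv2.cvtColor(p,cv2.COLOR_RGB2BGR)); return p,d,np.array(c["intrinsics"]),np.array(c["world_from_camera"])
def load(name):
    f=np.load(name+".npz"); return f["p"],f["d"],f["K"],f["T"]
E
python3 - <<'E'
from h import *
p,d,K,T=load("top0")
for n,uv,z in [("big",(184,213),.012),("small",(201,185),.012),("rod",(284,202),.08),("bush",(316,207),.038),("knob",(264,177),.09),("stand",(437,192),.055),("pinL",(428,192),.08),("pinR",(455,186),.08),("washer",(400,243),.007),("lug",(403,260),.03),("bearing",(235,161),.016)]:
    print(n,np.round(ray(uv,z,K,T),3), "depthz",end=' ')
    u,v=uv; dd=d[v,u]; print(np.round((T[:3,:3]@(np.linalg.solve(K,[u,v,1.])*dd)+T[:3,3])[2],3))
b=cv2.cvtColor(p,cv2.COLOR_RGB2BGR)
A=cv2.resize(b[140:235,165:335],None,fx=4.7,fy=4.7,interpolation=cv2.INTER_CUBIC)[:,:799]
cv2.imwrite("pics/cropA.png",A)
B=cv2.resize(b[165:275,340:475],None,fx=5.4,fy=5.4,interpolation=cv2.INTER_CUBIC)
cv2.imwrite("pics/cropB.png",B)
c=get_calibration("wrist");print(np.round(c["intrinsics"],1).tolist(),np.round(c["world_from_camera"],3).tolist()); o=observe();print(o["eef_pos"],o["tcp_rot"])
E
```

```text
big [0.522 0.332 0.012] depthz -0.001
small [0.592 0.292 0.012] depthz -0.003
rod [0.537 0.078 0.08 ] depthz 0.082
bush [0.529 0.003 0.038] depthz -0.001
knob [0.596 0.124 0.09 ] depthz 0.096
stand [ 0.559 -0.292  0.055] depthz 0.056
pinL [ 0.556 -0.262  0.08 ] depthz 0.082
pinR [ 0.57  -0.328  0.08 ] depthz 0.082
washer [ 0.438 -0.207  0.007] depthz 0.001
lug [ 0.397 -0.207  0.03 ] depthz 0.037
bearing [0.652 0.207 0.016] depthz 0.001
[[359.9, 0.0, 315.4], [0.0, 359.9, 195.6], [0.0, 0.0, 1.0]] [[0.318, -0.902, -0.292, 0.274], [-0.948, -0.303, -0.097, -0.567], [-0.001, 0.308, -0.952, 0.373], [0.0, 0.0, 0.0, 1.0]]
[ 0.19814514 -0.59216578  0.23028087] [-3.13978655e+00 -1.99871619e-04  3.22817713e-01]
```

View pics/cropB.png

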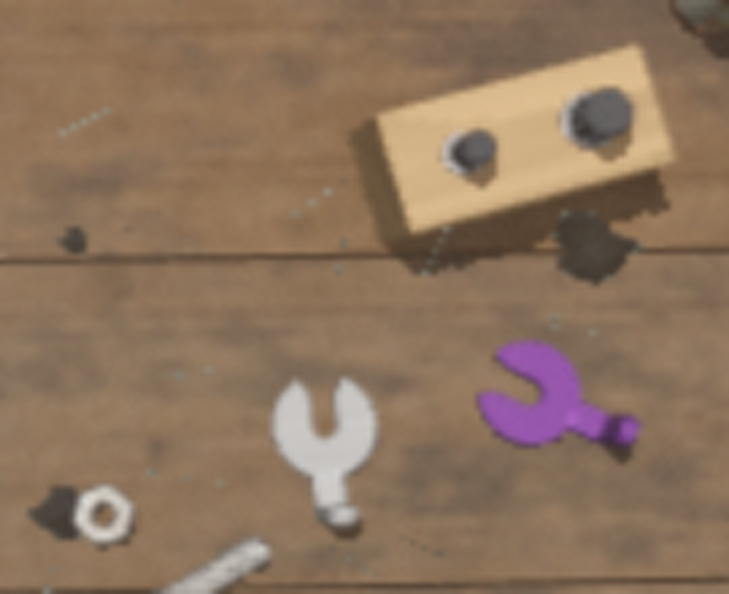

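Crop B shows that the stand's left pin at crop (472,152), full image (427,193), has the narrower head, so it's the thin one. The grey C-washer at crop (325,425), full (400,244), has its mouth up (+x) and its lug toward the robot. I'm moving now to closer wrist views of the link and fixture.

```bash
python3 - <<'E'
from h import *
def view(c,yaw,z,name,off=.03):
    x=np.array([np.cos(yaw),np.sin(yaw)]); p=np.r_[np.array(c)-off*x,z]
    movep(p,[np.pi,0,yaw]); hold(.2); return snap("wrist",name)
a=view((.533,.04),1.46,.22,"wfix")[0]
b=view((.557,.312),2.62,.2,"wlink")[0]
cv2.imwrite("pics/m1.png",cv2.cvtColor(np.hstack([a[:,120:520],b[:,120:520]]),cv2.COLOR_RGB2BGR))
o=observe();print(o["time_s"],o["q"],o["eef_pos"])
E
```

```text
4.1667 [ 3.48864086e-01  3.10133165e-01  1.47698928e+00 -1.74349844e-04
  1.35392350e+00 -6.98172093e-01] [0.58351181 0.29582535 0.20042526]
```

View pics/m1.png

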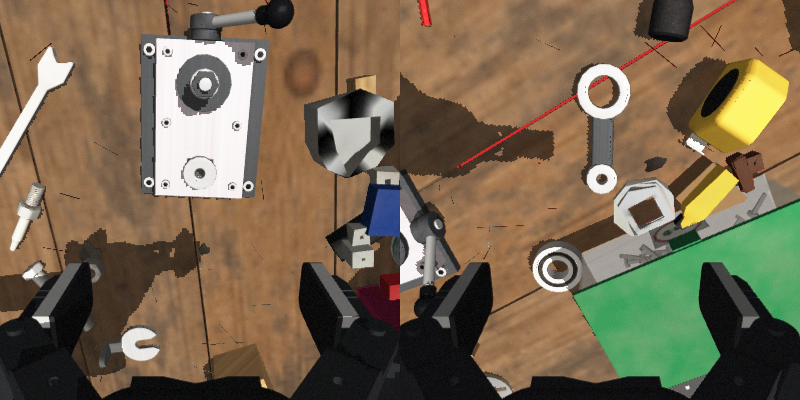

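The wrist views, in full-image pixels, show:
- **Fixture:** rod top near (324,85), bush near (319,173), knob near (393,13).
- **Link:** big eye near (324,91), small eye near (321,179), lying clear.
- **Bearing:** (277,268).

Now I'll fit the circles.

```bash
cat >> h.py <<'E'
def blob(g,c,r,th,bright=True):
    """convex-hull ellipse of the thresholded blob nearest c inside radius r"""
    m=((g>th) if bright else (g<th)).astype(np.uint8); k=np.zeros_like(m); cv2.circle(k,(int(c[0]),int(c[1])),r,1,-1); m*=k
    cs,_=cv2.findContours(m,cv2.RETR_EXTERNAL,cv2.CHAIN_APPROX_NONE)
    cs=max([x for x in cs if len(x)>8],key=cv2.contourArea); return cv2.fitEllipse(cv2.convexHull(cs))
E
python3 - <<'E'
from h import *
for name,items in [("wlink",[("big",(324,91),40,170,True,.012,.048),("bigbore",(324,91),20,140,False,.006,.028),("small",(321,179),22,170,True,.012,.030),("hole",(321,179),9,140,False,.012,.0104)]),
  ("wfix",[("rodtop",(324,85),10,190,True,.087,.010),("rest",(323,84),38,150,False,.038,.048),("bushfl",(319,173),19,0,None,.038,.032),("bore",(319,173),8,120,False,.038,.0094)])]:
    p,d,K,T=load(name); g=cv2.cvtColor(p,cv2.COLOR_RGB2GRAY)
    for n,c,r,th,br,z,D in items:
        if br is None:
            h=cv2.HoughCircles(cv2.resize(g[c[1]-30:c[1]+30,c[0]-30:c[0]+30],None,fx=4,fy=4),cv2.HOUGH_GRADIENT,1,200,param1=120,param2=20,minRadius=52,maxRadius=80)
            e=h[0,0]; e=((e[0]/4+c[0]-30,e[1]/4+c[1]-30),(e[2]/2,e[2]/2))
        else: e=blob(g,c,r,th,br)
        P=ray(e[0],z,K,T); dist=np.linalg.inv(T)@np.r_[P,1]
        print(n,np.round(e[0],1),"diam mm",np.round(np.array(e[1])*dist[2]/K[0,0]*1e3,1),"want",D*1e3,np.round(P,4), "depth",d[int(e[0][1]),int(e[0][0])].round(3),round(dist[2],3))
    print(np.round(T,3)[:3,3])
p,d,K,T=load("wfix");u=cv2.resize(p[45:215,235:420],None,fx=3.2,fy=3.2,interpolation=cv2.INTER_CUBIC);cv2.imwrite("pics/zf.png",cv2.cvtColor(u,cv2.COLOR_RGB2BGR))
E
```

```text
big [323.4  91. ] diam mm [46.6 48.5] want 48.0 [0.5287 0.3366 0.012 ] depth 0.329 0.318
bigbore [323.5  91.4] diam mm [28.3 29.7] want 28.0 [0.5293 0.3364 0.006 ] depth 0.33 0.324
small [321.4 178.7] diam mm [27.9 28.6] want 30.0 [0.5976 0.2952 0.012 ] depth 0.356 0.343
hole [321.4 178.8] diam mm [ 9.8 10.6] want 10.4 [0.5977 0.2952 0.012 ] depth 0.356 0.343
[0.516 0.336 0.343]
rodtop [325.   83.6] diam mm [8.7 9.3] want 10.0 [0.5465 0.0844 0.087 ] depth 0.264 0.263
rest [321.8  85.3] diam mm [47.2 55.8] want 48.0 [0.5448 0.0826 0.038 ] depth 0.264 0.311
bushfl [319.4 173.6] diam mm [31.1 31.1] want 32.0 [0.5343 0.0047 0.038 ] depth 0.354 0.335
bore [319.5 172.9] diam mm [8.2 9.5] want 9.4 [0.5345 0.0054 0.038 ] depth 0.358 0.335
[0.54  0.088 0.363]
```

View pics/zf.png

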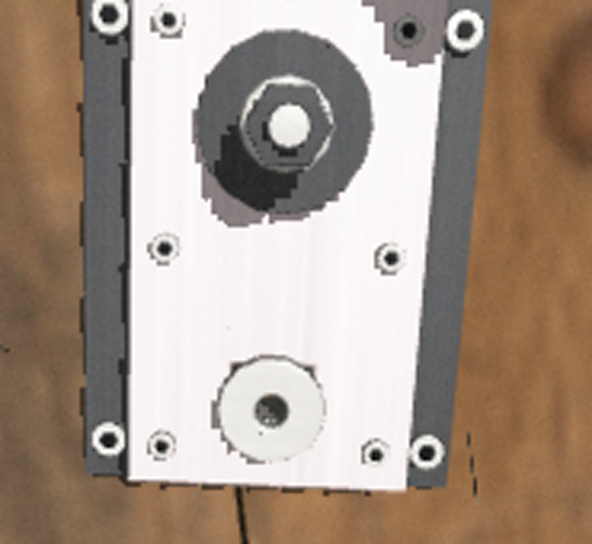

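The measured spacings are 80.4 and 79.9 mm against the specified 80, so the fits hold. The zoom confirms the rod top at crop (288,125) and the bush bore at (271,410). Next I grasp the link and hover over the rod.

```bash
cat >> h.py <<'E'
ROD=np.array([.5465,.0845]); FY=1.4196; fy=np.array([np.cos(FY),np.sin(FY)]); fx=np.array([fy[1],-fy[0]])
E
python3 - <<'E'
from h import *
B=np.array([.5289,.3366]); yaw=2.601; lx=-np.array([np.cos(yaw),np.sin(yaw)])
g=B+.044*lx
gripper_to(.045,40)
movep(np.r_[g,.06],[np.pi,0,yaw])
print(move_l(np.r_[g,.003],.1,max_force=15)); 
gripper_to(.0,60); o=observe(); print(o["opening"],o["grasp_force"],o["eef_pos"])
move_l(np.r_[g,.16],.25)
t=ROD-.044*fy
movep(np.r_[t,.16],[np.pi,0,FY]); move_l(np.r_[t,.108],.15); hold(.2)
p,*_=snap("wrist","whov"); o=observe(); print(o["opening"],o["eef_pos"],o["tcp_rot"],o["time_s"])
cv2.imwrite("pics/whovc.png",cv2.cvtColor(cv2.resize(p[0:260,200:450],None,fx=2.2,fy=2.2),cv2.COLOR_RGB2BGR))
E
```

```text
False
0.018012953944266066 59.29435908794403 [0.56750779 0.31428079 0.00427564]
0.01782416788429977 [0.54083724 0.04106928 0.10929236] [ 3.13929909e+00 -2.40845788e-04  1.41986663e+00] 8.925
```

View pics/whovc.png

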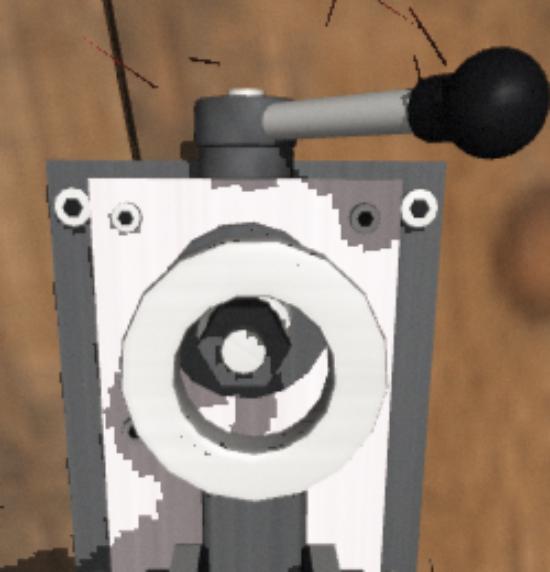

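The hovering link's big ring is at crop (254,368) and the rod top shows at (243,351) inside the bore. I'll compare the two points by rays at their heights before lowering.

```bash
python3 - <<'E'
from h import *
p,d,K,T=load("whov"); g=cv2.cvtColor(p,cv2.COLOR_RGB2GRAY)
zt=.1093-.0043+.012
sub=cv2.resize(g[100:235,245:390],None,fx=4,fy=4,interpolation=cv2.INTER_CUBIC)
h=cv2.HoughCircles(sub,cv2.HOUGH_GRADIENT,1,300,param1=120,param2=20,minRadius=200,maxRadius=260)[0,0]
h2=cv2.HoughCircles(sub,cv2.HOUGH_GRADIENT,1,300,param1=120,param2=20,minRadius=115,maxRadius=160)[0,0]
for n,q,z in [("outer",h,zt),("bore",h2,zt)]:
    P=ray((q[0]/4+245,q[1]/4+100),z,K,T); D=(np.linalg.inv(T)@np.r_[P,1])[2]; print(n,q/4,np.round(P,4),"diam",2*q[2]/4*D/K[0,0])
e=blob(g,(310.5,159.5),11,150); P=ray(e[0],.087,K,T); print("rod",e[:2],np.round(P,4))
dd=d[int(e[0][1]),int(e[0][0])]; print("rod z depth",(T[:3,:3]@(np.linalg.solve(K,[*e[0],1])*dd)+T[:3,3]))
q=h/4; u=int(q[0]+245); v=int(q[1]+100+ (q[2]+h2[2]/4)/2); dd=d[v,u]; print("link top z",(T[:3,:3]@(np.linalg.solve(K,[u,v,1])*dd)+T[:3,3]))
E
```

```text
outer [70.125 66.875 59.9  ] [0.5491 0.0876 0.117 ] diam 0.04607856680545233
bore [69.375 70.125 35.7  ] [0.5486 0.0863 0.117 ] diam 0.027540900124092306
rod ((310.1838073730469, 159.61492919921875), (18.307065963745117, 20.042747497558594)) [0.5463 0.0843 0.087 ]
rod z depth [0.54633431 0.08431366 0.08718525]
link top z [0.54613124 0.06827634 0.1166462 ]
```

The bore sits about 2 mm off the rod, and part of that is steady tracking error. I'll correct it and lower until the link's top is level with the rod's top. Comparing there avoids parallax.

```bash
python3 - <<'E'
from h import *
t=ROD-.044*fy+np.array([-.0019,-.0019])
move_l(np.r_[t,.107],.05); print(move_l(np.r_[t,.0795],.06,max_force=8)); hold(.2)
p,d,K,T=snap("wrist","whov2"); o=observe(); print(o["eef_pos"],o["ft_force"],o["time_s"])
g=cv2.cvtColor(p,cv2.COLOR_RGB2GRAY)
zt=o["eef_pos"][2]-.0043+.012
uv=(np.linalg.inv(T)@np.r_[ROD,.087,1])[:3]; uv=(K@uv/uv[2])[:2]; print(uv)
x0,y0=int(uv[0])-75,int(uv[1])-75
print(zt,x0,y0)
cv2.imwrite("pics/whov2c.png",cv2.cvtColor(cv2.resize(p[y0:y0+150,x0:x0+150],None,fx=4,fy=4,interpolation=cv2.INTER_CUBIC),cv2.COLOR_RGB2BGR))
e=blob(g,uv,11,150); print("rod",e[:2],ray(e[0],.087,K,T))
sub=cv2.resize(g[y0:y0+150,x0:x0+150],None,fx=4,fy=4,interpolation=cv2.INTER_CUBIC)
for a,b in [(170,235),(95,140)]:
    h=cv2.HoughCircles(sub,cv2.HOUGH_GRADIENT,1,300,param1=120,param2=20,minRadius=a,maxRadius=b)
    if h is not None:
        q=h[0,0]; print(q,ray((q[0]/4+x0,q[1]/4+y0),zt,K,T))
E
```

```text
False
[0.53831998 0.03909658 0.07993712] [ 0.1658366   0.57502418 -1.92333654] 10.0333
[315.21087528 169.24719343]
0.08763711619288952 240 94
rod ((315.0, 169.0), (21.67296028137207, 21.67296028137207)) [0.54643401 0.08460942 0.087     ]
[334.5 284.5 209.8] [0.54996186 0.08577669 0.08763712]
[309.5 304.5 139.4] [0.54729625 0.08418531 0.08763712]
```

View pics/whov2c.png

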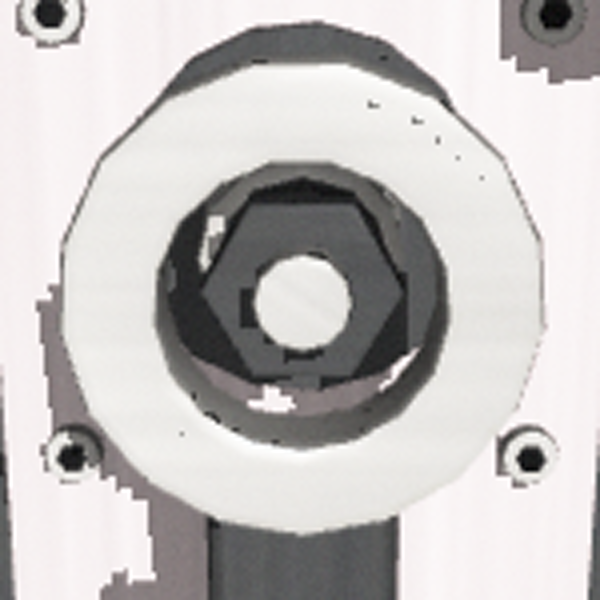

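The bore at crop (302,304) is centred on the rod top at (302,304), within about 0.5 mm. I'll lower it onto the rests.

```bash
python3 - <<'E'
from h import *
t=ROD-.044*fy+np.array([-.0021,-.0019])
print(move_l(np.r_[t,.040],.06,max_force=14)); o=observe(); print(o["eef_pos"],o["ft_force"],o["time_s"])
if o["eef_pos"][2]<.046:
    gripper_to(.045); x=o["eef_pos"]; move_l([x[0],x[1],.12],.25)
    # view fixture again, bush side and the thin pin
    t=ROD-.04*fy-.03*fy; movep(np.r_[t,.2],[np.pi,0,FY]); hold(.2); p,d,K,T=snap("wrist","wpl")
    cv2.imwrite("pics/wplc.png",cv2.cvtColor(cv2.resize(p[20:240,230:420],None,fx=2.7,fy=2.7,interpolation=cv2.INTER_CUBIC),cv2.COLOR_RGB2BGR)); print(observe()["time_s"])
    g=cv2.cvtColor(p,cv2.COLOR_RGB2GRAY)
    for n,P,r in [("hole",ROD-.08*fy,9)]:
        q=(np.linalg.inv(T)@np.r_[P,.05,1])[:3]; uv=(K@q/q[2])[:2]; e=blob(g,uv,r,140,False); print(n,uv,e[:2],ray(e[0],.05,K,T), "exp",P)
        u,v=int(uv[0])+14,int(uv[1]); print("z near hole",T[:3]@np.r_[np.linalg.solve(K,[u,v,1])*d[v,u],1])
    q=(np.linalg.inv(T)@np.r_[ROD,.087,1])[:3]; uv=(K@q/q[2])[:2]
    for du in(-24,24): print("z big",T[:3]@np.r_[np.linalg.solve(K,[uv[0]+du,uv[1]+0,1])*d[int(uv[1]),int(uv[0])+du],1])
E
```

```text
True
[0.53692754 0.0392021  0.04224887] [-1.27354075 -0.04372775  6.33956546] 10.6333
12.15
hole [315.98546199 190.38519951] ((315.00054931640625, 191.290283203125), (11.758519172668457, 12.45858383178711)) [0.53350742 0.00474443 0.05      ] exp [0.53445033 0.00541267]
z near hole [0.54537372 0.00423514 0.05037771]
z big [0.52786871 0.08595575 0.05142177]
z big [0.56464319 0.08036491 0.05047707]
```

The link is seated: its top reads 50 to 51 mm at both ends, and its hole is within 1 mm of the bush. Next come close looks at the thin pin and the washer, without displaying a picture.

```bash
python3 - <<'E'
from h import *
P=np.array([.556,-.262]); 
movep(np.r_[P-.05*fy,.22],[np.pi,0,FY]); hold(.2); a,d,K,T=snap("wrist","wpin")
q=(np.linalg.inv(T)@np.r_[P,.083,1])[:3]; uv=(K@q/q[2])[:2]; print("pin exp px",uv)
# by depth: points in 76..88 mm height
v,u=np.mgrid[:400,:640]; X=np.einsum('ij,jhw->ihw',T[:3,:3]@np.linalg.inv(K),np.stack([u,v,np.ones_like(u)])*d)+T[:3,3][:,None,None]
m=((X[2]>.076)&(X[2]<.09)&(d>0)&(np.hypot(X[0]-.56,X[1]+.29)<.08)).astype(np.uint8)
n,l,s,c=cv2.connectedComponentsWithStats(m)
for i in range(1,n):
    if s[i][4]>30: print(s[i],c[i],ray(c[i],.083,K,T),"width mm",s[i][2]*(T[2,3]-.083)/K[0,0]*1e3, X[2][l==i].mean())
W=np.array([.438,-.207]); movep(np.r_[W-np.array([.05,0]),.2],[np.pi,0,0]); hold(.2); b,d,K,T=snap("wrist","ww")
X=np.einsum('ij,jhw->ihw',T[:3,:3]@np.linalg.inv(K),np.stack([u,v,np.ones_like(u)])*d)+T[:3,3][:,None,None]
near=np.hypot(X[0]-.43,X[1]+.207)<.07
for lo,hi,z in[(.0035,.012,.007),(.025,.04,.033)]:
    m=((X[2]>lo)&(X[2]<hi)&near&(d>0)).astype(np.uint8); n,l,s,c=cv2.connectedComponentsWithStats(m)
    for i in range(1,n):
        if s[i][4]>15: print(lo,s[i],c[i],ray(c[i],z,K,T))
cv2.imwrite("pics/m2.png",cv2.cvtColor(np.hstack([a[:,120:520],b[:,120:520]]),cv2.COLOR_RGB2BGR)); print(observe()["time_s"],observe()["eef_pos"])
E
```

```text
pin exp px [313.37707855 121.04107904]
[308 110  21  21 336] [317.95238095 120.25      ] [ 0.55955367 -0.26192891  0.083     ] width mm 16.333001237319742 0.08261392675153775
[333 175  27  28 611] [345.89689034 188.4386252 ] [ 0.57404894 -0.31923672  0.083     ] width mm 20.9995730194111 0.08261985659242906
0.0035 [ 288   87   52   67 1941] [313.73312725 118.38176198] [ 0.43433562 -0.20561564  0.007     ]
0.0035 [262 166  22  17  89] [273.50561798 172.57303371] [ 0.38313568 -0.16695823  0.007     ]
0.025 [308 156  15  10 135] [315.11851852 160.53333333] [ 0.40064379 -0.20691413  0.033     ]
15.15 [ 0.38824318 -0.20720769  0.20003694]
```

View pics/m2.png

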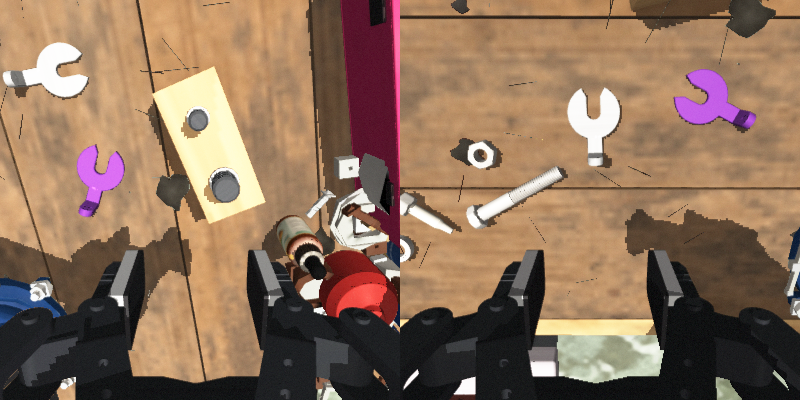

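The left half shows the thin pin at (198,120) and thick pin at (225,187), measured widths 16 and 21 mm. The right half shows the grey washer at (594,113), lug at (595,160), slot toward +x, with the purple one at (715,95). Now I'll fetch the thin pin and insert it.

```bash
cat >> h.py <<'E'
def go(xy,z,yaw,first=True):
    """hover with residual correction; returns the xy command that really lands on xy"""
    xy=np.array(xy); movep(np.r_[xy,z],[np.pi,0,yaw]); hold(.15)
    e=observe()["eef_pos"]; c=xy+(xy-e[:2]); cz=z+(z-e[2]); move_l(np.r_[c,cz],.05); return c
E
python3 - <<'E'
from h import *
c=go([.5596,-.2619],.12,FY); gripper_to(.04,50)
print(move_l(np.r_[c,.0615],.12,max_force=12)); gripper_to(0,50); o=observe(); zg=o["eef_pos"][2]; print(o["opening"],o["grasp_force"],o["eef_pos"])
move_l(np.r_[c,.175],.25)
B=[.5342,.0052]
c=go(B,.175,FY); move_l(np.r_[c,.118],.2); hold(.1); e=observe()["eef_pos"]; c=c+np.array(B)-e[:2]; print("resid",e)
print(move_l(np.r_[c,.09],.06,max_force=10), observe()["eef_pos"])
print(move_l(np.r_[c,zg-.005-.001],.06,max_force=20)); o=observe(); print("home z",zg-.005,o["eef_pos"],o["ft_force"],o["opening"],o["time_s"])
E
```

```text
False
0.014182453497101965 48.806156516075134 [ 0.56052073 -0.26230923  0.06293425]
resid [0.53505593 0.00645264 0.11968837]
False [0.53278025 0.00539601 0.08968274]
True
home z 0.05793425300015465 [0.5325047  0.00542712 0.05790509] [-1.89121194  0.01864867  7.35998273] 0.013660306255610042 21.6917
```

The pin is home: the TCP height matches, with firm contact at the end. I release it, fetch the washer, and stand off on the robot's side of the rod for a check.

```bash
python3 - <<'E'
from h import *
e=observe()["eef_pos"]; gripper_to(.04); move_l([e[0],e[1],.16],.25)
L=np.array([.4006,-.2069])
c=go(L,.09,.0); print(move_l(np.r_[c,.007],.12,max_force=12)); gripper_to(0,70); o=observe(); zg=o["eef_pos"][2]; print(o["opening"],o["grasp_force"],o["eef_pos"])
move_l(np.r_[c,.15],.25)
R=np.array([.5449,.0838]); W=FY-np.pi/2
s=R-(.0405+.058)*fx
c=go(s,.15,W); zt=zg+.0525
move_l(np.r_[c,zt],.2); hold(.3); e=observe()["eef_pos"]; c2=c+s-e[:2]; z2=zt+zt-e[2]; move_l(np.r_[c2,z2],.03); hold(.2)
p,d,K,T=snap("wrist","wst"); o=observe(); print("want",s,zt,"got",o["eef_pos"],o["tcp_rot"],o["time_s"]); np.savez("st.npz",c2=c2,z2=z2,zg=zg,s=s)
q=(np.linalg.inv(T)@np.r_[R-.03*fx,.06,1])[:3]; uv=(K@q/q[2])[:2].astype(int); x0,y0=max(uv[0]-120,0),max(uv[1]-95,0); print(x0,y0)
cv2.imwrite("pics/wstc.png",cv2.cvtColor(cv2.resize(p[y0:y0+200,x0:x0+240],None,fx=3,fy=3,interpolation=cv2.INTER_CUBIC),cv2.COLOR_RGB2BGR))
u,v=[int(t) for t in uv]
def px(P): q=(np.linalg.inv(T)@np.r_[P,1])[:3]; return ((K@q/q[2])[:2]-[x0,y0])*3
print("rod pred crop",px(np.r_[R,.087]),"cam rod",px(np.r_[ROD,.087]),"washer centre",px(np.r_[o["eef_pos"][:2]+.0405*fx,.0595]))
E
```

```text
False
0.011827996251621356 68.40612758765928 [ 0.40056641 -0.20802596  0.00812106]
want [0.44752373 0.09863616] 0.060621064851366036 got [0.44651997 0.09858298 0.05940854] [ 3.14158555e+00  7.15121678e-05 -1.51167204e-01] 28.95
195 13
rod pred crop [363.74670876 -13.02384437] cam rod [354.00896545 -30.19827367] washer centre [363.95817907 502.83398401]
```

View pics/wstc.png

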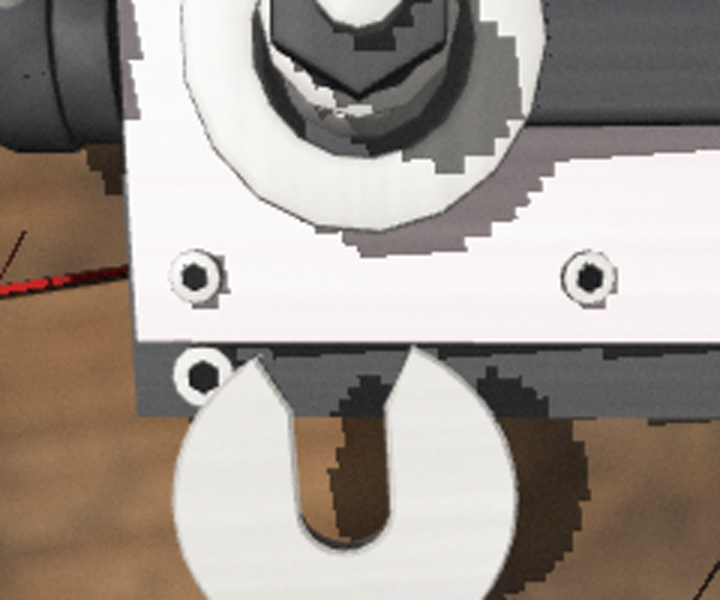

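The slot axis is at crop x≈343 and the rod at x≈359, so the washer sits about 2.3 mm too far toward +y. I'll shift it, check its height by depth, then slide it in under a force guard.

```bash
python3 - <<'E'
from h import *
f=np.load("st.npz"); c2,z2,zg=f["c2"],float(f["z2"]),float(f["zg"])
p,d,K,T=load("wst")
for cx,cy in [(215,500),(470,500),(250,400),(430,400),(260,560)]:
    u,v=int(cx/3+195),int(cy/3+13); print(np.round(T[:3]@np.r_[np.linalg.solve(K,[u,v,1])*d[v,u],1],4))
a=c2-.0023*fy; z=z2+.0012
move_l(np.r_[a,z],.03); hold(.2); print(observe()["eef_pos"], observe()["ft_force"])
print(move_l(np.r_[a+.030*fx,z],.08,max_force=8)); o=observe(); print(o["eef_pos"],o["ft_force"])
print(move_l(np.r_[a+.062*fx,z],.05,max_force=15)); hold(.1); o=observe(); R=np.array([.5449,.0838])
print(o["eef_pos"],o["ft_force"],"opening",o["opening"],"fx,fy off of centre from R",(o["eef_pos"][:2]+.0405*fx-R)@fx,(o["eef_pos"][:2]+.0405*fx-R)@fy,o["time_s"])
E
```

```text
[0.4901 0.113  0.0584]
[0.485  0.0783 0.059 ]
[0.5027 0.1057 0.0576]
[0.4989 0.0817 0.0568]
[0.4806 0.1084 0.0586]
[0.44620212 0.09630861 0.060638  ] [-0.33216     0.98990676 -0.18568157]
False
[0.47561741 0.09173959 0.06036095] [ 0.44199644 -0.11295652 -1.64149749]
False
[0.50724953 0.08698464 0.06050355] [ 0.4435642  -0.60737525 -0.12012728] opening 0.011920913769573934 fx,fy off of centre from R 0.002799384566393703 -0.0025226398807050294 30.8167
```

No contact yet, so I continue until it seats against the rod.

```bash
python3 - <<'E'
from h import *
R=np.array([.5449,.0838]); o=observe(); e=o["eef_pos"]
hit=move_l(np.r_[e[:2]+.008*fx,e[2]],.03,max_force=10); hold(.1); o=observe()
print(hit,o["eef_pos"],o["ft_force"],"off",(o["eef_pos"][:2]+.0405*fx-R)@fx,(o["eef_pos"][:2]+.0405*fx-R)@fy)
p,d,K,T=snap("wrist","win"); 
def px(P): q=(np.linalg.inv(T)@np.r_[P,1])[:3]; return (K@q/q[2])[:2]
c=px(np.r_[ROD,.06]).astype(int); x0,y0=c[0]-110,max(c[1]-80,0); print(c)
cv2.imwrite("pics/winc.png",cv2.cvtColor(cv2.resize(p[y0:y0+180,x0:x0+220],None,fx=3.3,fy=3.3,interpolation=cv2.INTER_CUBIC),cv2.COLOR_RGB2BGR)); print(observe()["time_s"])
E
```

```text
True [0.50780542 0.08672946 0.05918594] [ 0.4664728   0.17239394 -0.65726418] off 0.0033873701667016865 -0.0026911774255395622
[307 185]
31.1833
```

View pics/winc.png

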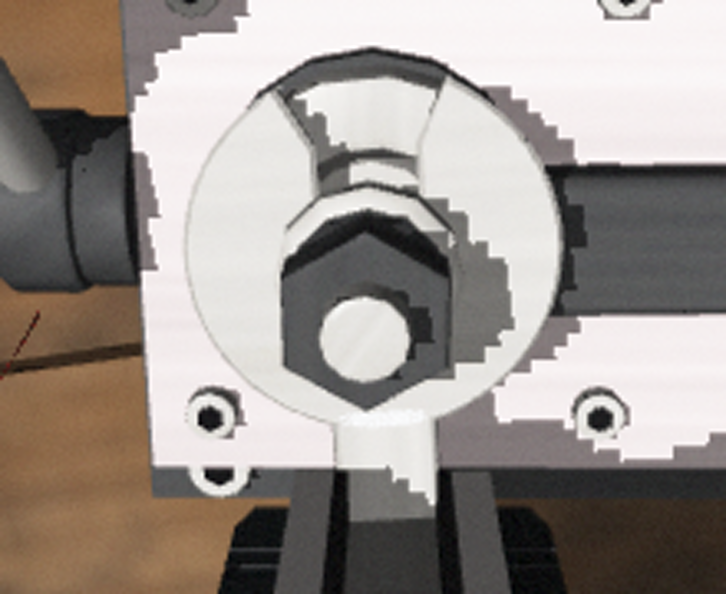

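The slot is over the rod and the disc lies almost concentric on the link's eye. I'll push once more firmly to be sure it's home, lower it, release, and measure.

```bash
python3 - <<'E'
from h import *
R=np.array([.5449,.0838]); o=observe(); e=o["eef_pos"]
print(move_l(np.r_[e[:2],.0565],.04,max_force=6)); print(observe()["eef_pos"])
e=observe()["eef_pos"]; z=e[2]
hit=move_l(np.r_[e[:2]+.008*fx,z],.03,max_force=14); o=observe()
print(hit,o["eef_pos"],o["ft_force"],"off",(o["eef_pos"][:2]+.0405*fx-R)@fx)
gripper_to(.035); hold(.1); e=observe()["eef_pos"]; move_l([e[0],e[1],.15],.25)
t=ROD-.05*fx; c=go(t,.2,FY-np.pi/2); hold(.15); p,d,K,T=snap("wrist","wdone"); g=cv2.cvtColor(p,cv2.COLOR_RGB2GRAY)
v,u=np.mgrid[:400,:640]; X=np.einsum('ij,jhw->ihw',T[:3,:3]@np.linalg.inv(K),np.stack([u,v,np.ones_like(u)])*d)+T[:3,3][:,None,None]
m=((X[2]>.0535)&(X[2]<.061)&(d>0)&(np.hypot(X[0]-ROD[0],X[1]-ROD[1])<.03)).astype(np.uint8)
# disc circle from hull by minEnclosingCircle
cs,_=cv2.findContours(m,cv2.RETR_EXTERNAL,cv2.CHAIN_APPROX_NONE); k=max(cs,key=cv2.contourArea); pts=np.array([ray(q[0],.057,K,T)[:2] for q in k],np.float32)
ctr,r=cv2.minEnclosingCircle(pts); print("disc",ctr,r,"off rod fx,fy",(np.array(ctr)-ROD)@fx,(np.array(ctr)-ROD)@fy,"z",np.median(X[2][m>0]))
m=((X[2]>.078)&(X[2]<.09)&(d>0)).astype(np.uint8); n,l,s,cc=cv2.connectedComponentsWithStats(m)
for i in range(1,n):
    if s[i][4]>15: print("hi",s[i],ray(cc[i],.085,K,T))
PB=ROD-.08*fy; mp=(np.hypot(X[0]-PB[0],X[1]-PB[1])<.006)&(d>0); print("pin top z",np.median(X[2][mp]) if mp.any() else None)
m=((X[2]>.09)&(X[2]<.115)&(d>0)&(g<60)).astype(np.uint8); n,l,s,cc=cv2.connectedComponentsWithStats(m)
for i in range(1,n):
    if s[i][4]>40: print("knob?",s[i],ray(cc[i],.094,K,T))
print(observe()["time_s"])
E
```

```text
False
[0.50798492 0.08678506 0.05790671]
True [0.50835522 0.08676148 0.05804587] [-1.8015196   0.60474971  6.5781602 ] off 0.003926074837368511
disc (0.5438537001609802, 0.08366873115301132) 0.027628973126411438 off rod fx,fy -0.0024909032976018694 -0.0012203735067453912 z 0.05722452795182592
hi [238  62  18  14 137] [0.59033284 0.12495119 0.085     ]
hi [305 110  25  29 557] [0.54733724 0.0838061  0.085     ]
hi [416 115  20  19 181] [0.5350999  0.00696997 0.085     ]
hi [312 171  18  11 171] [0.50908009 0.08697359 0.085     ]
pin top z 0.07829951282150985
knob? [228  36  30  32 741] [0.60146758 0.12433779 0.094     ]
33.5583
```

The pin top is at 78.3 mm (78 expected) and the washer top at 57.2 mm (57 expected). The lug-to-rod distance fits the slot being home. Next I locate the knob from depth and press the lever down along its arc.

```bash
python3 - <<'E'
from h import *
p,d,K,T=load("wdone"); g=cv2.cvtColor(p,cv2.COLOR_RGB2GRAY)
v,u=np.mgrid[:400,:640]; X=np.einsum('ij,jhw->ihw',T[:3,:3]@np.linalg.inv(K),np.stack([u,v,np.ones_like(u)])*d)+T[:3,3][:,None,None]
m=(X[2]>.085)&(d>0)&(g<60)&(np.hypot(X[0]-.6,X[1]-.124)<.02)
Q=X[:,m].T; A=np.c_[2*Q,np.ones(len(Q))]; s=np.linalg.lstsq(A,(Q**2).sum(1),rcond=None)[0]; r=np.sqrt(s[3]+s[:3]@s[:3])
C=s[:3]; print("sphere",C,r,"ztop",Q[:,2].max()); rel=C[:2]-ROD; kx,ky=rel@fx,rel@fy; print("fix x,y",kx,ky)
kz=C[2]; Px=kx-np.sqrt(.08**2-(kz-.0245)**2); th0=np.arctan2(kz-.0245,kx-Px); print("pivot x",Px,"th0 deg",np.degrees(th0))
np.savez("kn.npz",Px=Px,ky=ky,th0=th0,kx=kx,kz=kz)
E
```

```text
sphere [0.60167389 0.12499619 0.08893337] 0.009635963131195184 ztop 0.09955681097008315
fix x,y 0.048444874854267385 0.04834453297964507
pivot x 0.0010282075218928238 th0 deg 53.65056318295471
```

The sphere fit gives a 9.6 mm radius and puts the pivot on the rod's line, so it is consistent. The lever stands at about 54°. Pressing it down.

```bash
python3 - <<'E'
from h import *
f=np.load("kn.npz"); Px,ky,th0=[float(f[k]) for k in("Px","ky","th0")]
def tip(th,dz): return np.r_[ROD+(Px+.08*np.cos(th)-.001)*fx+(ky-.0005)*fy,.0245+.08*np.sin(th)+.010+dz]
W=FY-np.pi/2
a=tip(th0,.03); movep(np.r_[a[:2],.16],[np.pi,0,W]); gripper_to(0,60); move_l(a,.15)
for th in np.linspace(th0,np.radians(-4),8):
    h=move_l(tip(th,-.001),.09,max_force=50); o=observe(); print(round(np.degrees(th)),h,np.round(o["eef_pos"],4),np.round(o["ft_force"],1))
    if h: break
e=observe()["eef_pos"]; h=move_l(e-[0,0,.006],.04,max_force=45); o=observe(); print(h,o["eef_pos"],o["ft_force"],o["time_s"])
E
```

```text
54 False [0.6005 0.1246 0.0973] [ 0.9 -0.3  2.2]
45 False [0.6091 0.1233 0.0899] [0.8 0.1 0.6]
37 False [0.6165 0.1221 0.0814] [ 1.4 -0.5  0.2]
29 False [0.6226 0.1212 0.0718] [ 0.5 -1.   1.6]
21 False [0.627  0.1205 0.0612] [-0.4  0.3  0.3]
12 False [0.6301 0.12   0.0501] [ 0.4 -0.5  0.4]
4 False [0.632  0.1198 0.0389] [ 0.2 -0.3  0.4]
-4 True [0.6337 0.1199 0.0334] [-8.7 -1.3 17.8]
False [0.63381642 0.11996376 0.03276555] [-17.26189145  -3.20553803  34.33174824] 37.4833
```

The arc ended on a stop at the expected height. I'll retreat and verify everything by depth.

```bash
python3 - <<'E'
from h import *
e=observe()["eef_pos"]; move_l([e[0],e[1],.15],.2)
W=FY-np.pi/2; go(ROD-.05*fx,.2,W); hold(.2); p,d,K,T=snap("wrist","wfin"); g=cv2.cvtColor(p,cv2.COLOR_RGB2GRAY)
v,u=np.mgrid[:400,:640]; X=np.einsum('ij,jhw->ihw',T[:3,:3]@np.linalg.inv(K),np.stack([u,v,np.ones_like(u)])*d)+T[:3,3][:,None,None]
m=(X[2]>.02)&(d>0)&(g<60)&(np.hypot(X[0]-.633,X[1]-.12)<.022)
Q=X[:,m].T; s=np.linalg.lstsq(np.c_[2*Q,np.ones(len(Q))],(Q**2).sum(1),rcond=None)[0]; C=s[:3]; rel=C[:2]-ROD
print("knob",C,np.sqrt(s[3]+C@C),"fx,fy",rel@fx,rel@fy,len(Q),"ztop",np.percentile(Q[:,2],98))
def med(P,r): k=(np.hypot(X[0]-P[0],X[1]-P[1])<r)&(d>0); return round(float(np.median(X[2][k])),4)
print("rod top",med(ROD,.003),"pin top",med(ROD-.08*fy,.005),"washer",med(ROD+.018*fy,.003),med(ROD-.018*fy,.003),"lug",med(ROD-.0385*fx,.002))
n,l,s,cc=cv2.connectedComponentsWithStats(((X[2]>.076)&(X[2]<.09)&(d>0)).astype(np.uint8))
for i in range(1,n):
    if s[i][4]>15: print("hi",s[i],ray(cc[i],.081,K,T))
cv2.imwrite("pics/wfinc.png",cv2.cvtColor(p[0:300,150:500],cv2.COLOR_RGB2BGR)); print(observe()["time_s"])
E
```

```text
knob [0.62961152 0.12057944 0.02477257] 0.01051523538560372 fx,fy 0.07672903609683862 0.04818616106020057 674 ztop 0.034741524622897806
rod top 0.0811 pin top 0.0783 washer 0.0571 0.0574 lug 0.2352
hi [304 108  25  28 365] [0.54731256 0.0839751  0.081     ]
hi [415 112  22  22 355] [0.53467829 0.00625042 0.081     ]
hi [311 169  19  11 183] [0.50820299 0.08690887 0.081     ]
39.5417
```

View pics/wfinc.png

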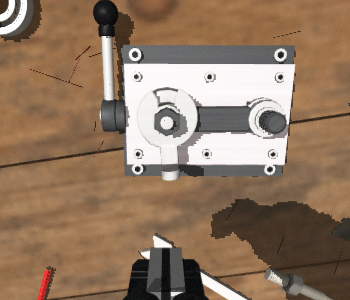

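The lever is level (knob at 24.8 mm), the rod has sunk 6 mm, the washer is home (lug to rod 39 mm) and the pin is home. The arm is clear.

```bash
python3 -c "
from plant import *
print(job_done())"
```

```text
the job is handed in; nothing more can be done
None
```

I handed the job in at about 40 s: the link is seated, the thin pin is home, the C-washer is on the rod and the lever is fully down; the thick pin and bearing were not touched.

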